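# Take the stirring paddle from the slide-lid caddy and lean it in the mug

## Robot

A 7-joint arm with a two-finger parallel gripper is mounted at the origin on a cart in front of the work surface, level with it; the furniture and walls round the work are solid. World frame = base frame: x ahead of the robot, y to its left, z up, the work surface at z = 0. Lengths are in m, angles in degrees, forces in N, time in s.
With the tool pointing down it reaches from about 0.35 to 0.9 m from the base axis. Payload 7.2 kg.
Tool frame: the origin (TCP) lies at the very end of the fingers, on their centre line; the grasp point (between the pads) lies 19 mm behind it; z points along the fingers, y is the line along which they close (so a half turn about z gives the same grasp; the last joint's range is limited). The gripper opens to 85 mm and grips with 20 to 120 N. Pads are 22 mm wide; open, the fingers measure 114 mm over their backs; the gripper's body (76 mm by 85 mm) begins 54 mm behind the grasp point. The pads swing forward as they close: fully open they stand 13 mm farther back than shut.
Start: joints at [-69.683, 23.554, -0.728, 91.456, 0.321, 64.991, -4.71], TCP at [0.256, 0.57, 0.231] pointing down, gripper open.
Joint ranges: [-169.25, 169.25], [-16.82, 113.86], [-84.01, 82.57], [7.8, 145.47], [-59.2, 239.2], [7.22, 106.19], [-163.78, 163.78]. Speed limits (degrees/s): [136.94, 136.94, 172.46, 172.46, 180, 180, 180].

## Interface

Orientations are given as [roll, pitch, yaw] about the fixed x, y, z axes, in that order (R = Rz(yaw) Ry(pitch) Rx(roll)).
In Python, from plant import robot, capture, camera_params, spotter gives the robot as it stands. The module is installed in compiled form; this text tells all that it offers.
- The arm moves only by the tool send_rows, never from a script. Its argument "commands" is a list of rows, each an object with "hand": the closure, from -1 (fully open) to 1 (shut); "xyz": the shift along the world's x, y, z in units of 200 mm (1.0 is 200 mm), a list of three; "yaw": the turn about the world's z in units of 90 degrees (1.0 is 90 degrees). In form: [{"hand": hand, "xyz": [tx, ty, tz], "yaw": yaw}, ...]. A call has 1 to 5 rows; each row shifts and turns the commanded pose from where the row before left it; what a row does not reach is not made up. A row lasts 1/10 s, in which the tool goes at most 50 mm and 8.59 degrees, less where a joint would pass 70% of its speed; a pose out of reach is approached as far as the arm can. A call with a number of a shift or a turn outside -1 to 1 is refused whole. A call with a gripper value outside its range is refused whole. The fingers move at their own pace and stop on an object; "force" is the grip in N (left out, the last holds). Time passes only in rows, so rows that do not move let the fingers close. It gives the time, the measured TCP pose, the force, the opening and the grip force at its end, in the units of the state.
- robot.state(): the state, without advancing time (a new reading comes with each control period).
- capture(name): name is "scene" or "side" or "wrist"; returns (picture, depth): 400x640x3 uint8, red, green, blue; 400x640 float32, m along the optical axis (not along the pixel's ray), 0 where there is no reading.
- camera_params(name): a dict with "fovy" (degrees; the focal length in pixels is half the picture's height over the tangent of half this angle, whatever the lens; pixels are square), "cx", "cy" (the principal point, pixels), "dist_coeffs" ([k1, k2, p1, p2, k3] as OpenCV has them; the pictures are not rectified), "rvec" (rotation vector, rad) and "tvec" (3), from world to camera coordinates, as OpenCV has them. Camera axes: x right, y down, z forward; pixel columns grow to the right and rows downward; lengths in m; the calibration is good to about 2 mm. A picture is of the moment at which its call begins: read the wrist's pose just before it. camera_params takes no time and is no camera call; for the wrist camera it gives the pose at the moment of the call.
- robot.sign_off(): hands the job in; it is judged then, once.
Trained networks look in the newest picture that a camera, given by its name, has taken for a name from the list of things; names that differ only in an ending like _2 or _b are one class to them, and where a whole thing is asked for, a point or a joint stands for the part that bears it (a point fixed in the world has none). Each returns a list of dicts, best first, with "confidence" (0 to 1); they miss things now and then, are a little off and sometimes report something else, mostly with a low value. They report only what shows in the picture. A call takes as long as a camera call.
- spotter.boxes_of(camera, query): "rect" ([left, top, right, bottom] in pixels, round what is visible of it).
- spotter.landmark_of(camera, query): "location" ([column, row] in pixels: a listed point, or the origin of a listed thing).
The state is a dict: "time": time; "qpos": joint angles; "joint_velocities": joint speeds; "tau": joint torques, N m; "ee_pos": TCP position; "tcp_rot": TCP orientation; "force": force on the tool from outside, world axes, zero at the start; "torque": the same for the moment, N m; "finger_gap": finger opening in m; "grip_force": force on a finger pad.
Only numpy, scipy, OpenCV 4.12 (cv2) and the standard library are available. Lean on these libraries where they do the work, as an engineer would, in place of code of your own. Each camera call takes 0.05 s, during which the arm holds its last target. There are 200 camera calls.

## Task

Get the dark wooden stirring paddle ready for coffee: slide the thin wooden lid of the caddy right across to uncover the paddle, lift the paddle out and stand it blade down in the mug with the handle towards the robot, leaning on the side of the rim away from the mug's handle so that the handle stays free to take. Then let go and slide the lid fully shut again over the empty compartment. Leave the mug standing where it is and do not disturb the other things.

Things in the scene. Friction and masses are not known exactly. Their poses are not given: they have to be found in the camera images.
- caddy: Light bamboo box, 254 mm long (its x, which lies across the front, +x to the left), 193 wide (y, +y towards the robot), 50 high, fixed. Origin: centre of underside. Walls and middle divider 7 mm, floor 6 mm thick. Two compartments, 240 by 86 mm: the near one (+y) holds the paddle on two ribs, 12 mm wide, tops 16 mm above the underside, at x = -45 and +95 mm; the far one holds capsules.
- leaf (a joint): How far the lid has been slid, m: 0 = shut (covers the near compartment), 0.088 = end stop (covers the far compartment, the paddle's is fully uncovered). It grows as the lid moves away from the robot, towards the caddy's -y. At the start 0 to 0.010. The lid stays where it is left and takes about 1.5 N to slide.
- leaf_top (a point): Centre of the lid's top face; axes as the caddy's. Lid: brown wooden leaf with dark battens and fine reeding, 248 mm (x) by 90 (y) by 4, in grooves in the caddy's end walls (x = +-120 mm); top face flat, 44 mm above the caddy's underside, 6 below its rim. No handle, cannot be lifted: press on it with closed fingertips (about 8 to 20 N; friction coefficient about 0.6) and drag.
- paddle: Dark wooden stirring paddle, 220 mm long, 30 g, loose. Along its own x (roughly the caddy's x): round blade 22 mm wide, 6 thick, tip at x = -110 mm at the right; straight handle 10 mm wide, 9 thick, x = -49 to +103 mm; end knob 12 mm wide, x = +110 mm. Origin: mid-length on its underside, which lies 16 mm above the caddy's underside at the start.
- paddle_blade (a point): Tip of the paddle's blade, mid-thickness (axes as the paddle's).
- paddle_grip (a point): Point on the paddle's handle, mid-thickness, 160 mm from the blade's tip and 60 mm from the handle's end: a good place to hold it. Nothing beside it in the caddy.
- paddle_end (a point): End of the paddle's handle, mid-thickness (axes as the paddle's).
- mug: White porcelain mug, 83 mm across, 105 high, 0.34 kg, loose. It stands on the hob (6 mm above the table) beside the sugar tin, its handle turned to the robot (within about 0.65 rad); the spare mug is farther back at the right edge. Handle to its -y, reaching y = -58 mm. Origin: under it, 16 mm off the mug's axis towards the handle.
- mug_rim (a point): Centre of the mug's mouth, 105 mm above its foot; axes as the mug's (y points away from the handle, to the side to lean on). Inside: round, narrowing from 37 mm radius at the rim to 28 halfway and 20 at the floor, which is 9 mm above its foot.
- sugar_tin: Cream canister with a wooden lid and knob, 64 mm across, 85 mm high; leave alone. Origin under its centre.
- water_glass: Clear glass, 76 mm across, 86 mm high; leave alone. Origin under its centre.
- salt_shaker: Salt shaker, 44 mm across, 90 mm high; leave alone. Origin under its centre.
- mug_spare: The spare white mug, same shape and origin as the other, at the right edge; leave alone.
- loose_pod: White coffee capsule standing on its rim, 37 mm across, 27 mm high; leave alone. Origin under its centre.

How it is judged:
By the outcome, as a careful person would: the job done as asked, in the order asked, and still so for the second after the job is handed in, with the robot touching nothing.
It also fails if it takes over 59 s, if anything falls off the work surface, if the arm or the gripper's body presses on something with over 40 N, if the wrist force passes 120 N, or if a joint passes its speed limit or range.

## Working session

There is one attempt and no reset: what is moved stays moved. The work goes in short steps, Python scripts to look and compute and a tool call to move; the robot and the scene stay as the last step left them, time stands still between calls to the robot, and variables do not carry over. Pictures are saved under pics/ and viewed, at most 10 in all, crops included, and the job is handed in when it is done.

Besides the shell and the picture viewer there is one more tool, called after ">>>" in YAML: its name, and indented under it one key for each argument. send_rows: Moves the arm, as the interface text tells. Shifts and turns lie within -1 to 1; 1 stands for 200 mm of shift or 90 degrees of turn. Its arguments: {"type":"object","properties":{"commands":{"type":"array"},"force":{"type":"number"}},"required":["commands"]}

```bash
mkdir -p pics; cat > h.py <<'E'
import numpy as np, cv2
from plant import robot, capture, camera_params, spotter
def K(p):
    f=200/np.tan(np.radians(p["fovy"])/2)
    return np.array([[f,0,p["cx"]],[0,f,p["cy"]],[0,0,1]]),np.array(p["dist_coeffs"],float)
def ray(cam,uv,p=None):
    p=p or camera_params(cam);k,d=K(p)
    n=cv2.undistortPoints(np.array([[uv]],float),k,d)[0,0]
    R=cv2.Rodrigues(np.array(p["rvec"],float))[0];t=np.array(p["tvec"],float).ravel()
    return -R.T@t, R.T@np.array([n[0],n[1],1.]),R,t
def atz(cam,uv,z,p=None):
    o,d,_,_=ray(cam,uv,p);return o+d*(z-o[2])/d[2]
def atd(cam,uv,dep,p=None):
    o,d,_,_=ray(cam,uv,p);return o+d*dep
def cloud(cam,dep,p=None):
    p=p or camera_params(cam);k,d=K(p)
    v,u=np.mgrid[0:400,0:640]
    n=cv2.undistortPoints(np.stack([u,v],-1).reshape(-1,1,2).astype(float),k,d).reshape(400,640,2)
    R=cv2.Rodrigues(np.array(p["rvec"],float))[0];t=np.array(p["tvec"],float).ravel()
    P=np.dstack([n,np.ones((400,640))])*dep[...,None]
    return (P-t)@R
def proj(cam,P,p=None):
    p=p or camera_params(cam);k,d=K(p)
    return cv2.projectPoints(np.array(P,float).reshape(-1,1,3),np.array(p["rvec"],float),np.array(p["tvec"],float),k,d)[0].reshape(-1,2)
E
cat > a.py <<'E'
from h import *
np.set_printoptions(precision=3,suppress=True)
for c in ["scene","side"]:
    im,de=capture(c);cv2.imwrite(f"pics/{c}0.png",im[...,::-1]);np.save(f"{c}0.npy",de)
    C=cloud(c,de)
    for q in ["caddy","leaf_top","mug","mug_rim","sugar_tin","mug_spare","loose_pod","water_glass","salt_shaker"]:
        for r in spotter.landmark_of(c,q)[:2]:
            u,v=r["location"];i,j=int(np.clip(round(v),0,399)),int(np.clip(round(u),0,639))
            print(c,q,round(r["confidence"],2),np.round([u,v]),C[i,j])
s=robot.state();print(s["time"],s["ee_pos"],s["tcp_rot"])
E
python3 a.py
```

```text
scene caddy 0.95 [269. 200.] [0.491 0.042 0.045]
scene leaf_top 0.23 [358. 258.] [ 0.444 -0.264  0.027]
scene mug 0.68 [393. 262.] [ 0.465 -0.348  0.041]
scene mug_rim 0.64 [402. 231.] [ 0.544 -0.337  0.071]
scene sugar_tin 0.98 [335. 245.] [ 0.438 -0.201  0.046]
scene mug_spare 0.62 [446. 243.] [ 0.6   -0.445  0.029]
scene loose_pod 0.45 [358. 256.] [ 0.447 -0.263  0.032]
scene water_glass 0.72 [340. 204.] [ 0.583 -0.14   0.039]
scene salt_shaker 0.65 [380. 212.] [ 0.613 -0.251  0.035]
side caddy 0.62 [270. 210.] [0.489 0.044 0.047]
side caddy 0.49 [327. 261.] [ 0.442 -0.207  0.06 ]
side leaf_top 0.69 [263. 211.] [0.477 0.064 0.038]
side leaf_top 0.2 [270. 211.] [0.487 0.043 0.043]
side mug 0.7 [375. 281.] [ 0.455 -0.352  0.09 ]
side mug_rim 0.89 [380. 258.] [ 0.534 -0.323  0.066]
side sugar_tin 0.95 [325. 261.] [ 0.437 -0.203  0.063]
side mug_spare 0.7 [424. 268.] [ 0.599 -0.435  0.029]
side loose_pod 0.68 [344. 277.] [ 0.442 -0.265  0.029]
side water_glass 0.72 [339. 218.] [ 0.587 -0.149  0.051]
side salt_shaker 0.72 [427. 268.] [ 0.597 -0.443  0.041]
side salt_shaker 0.52 [371. 229.] [ 0.611 -0.248  0.05 ]
1.0 [0.256 0.57  0.231] [179.998   0.    155.78 ]
```

```bash
ls pics
```

```text
scene0.png
side0.png
```

View pics/scene0.png

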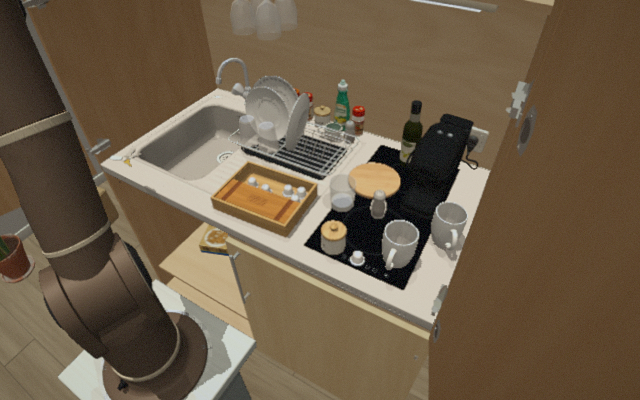

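View pics/side0.png

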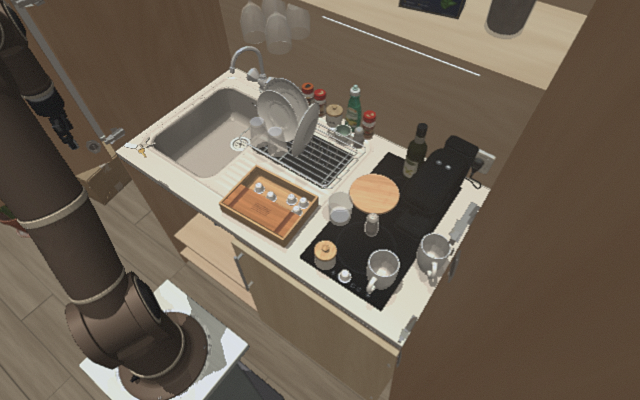

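Both views show the scene: the caddy is at about (268,197) in scene with its lid near-side and capsules far. The mug is at (400,243), handle towards the robot, with the tin at (334,238) and the pod at (357,258) next to it. Next I get precise poses from depth.

```bash
cat > b.py <<'E'
from h import *
np.set_printoptions(precision=3,suppress=True)
for c in ["scene","side"]:
    C=cloud(c,np.load(c+"0.npy")).reshape(-1,3)
    w=(C[:,0]>.34)&(C[:,0]<.65)&(C[:,1]>-.13)&(C[:,1]<.22)
    R=C[w&(C[:,2]>.046)&(C[:,2]<.056)]
    print(c,"caddy rim rect",len(R),cv2.minAreaRect(R[:,:2].astype(np.float32)*1000), R.min(0),R.max(0))
    L=C[w&(C[:,2]>.038)&(C[:,2]<.0455)]
    print("lid-z",cv2.minAreaRect(L[:,:2].astype(np.float32)*1000))
    M=C[(abs(C[:,0]-.5)<.1)&(abs(C[:,1]+.34)<.08)&(C[:,2]>.1)&(C[:,2]<.12)]
    print("mug rim",len(M),cv2.minEnclosingCircle(M[:,:2].astype(np.float32)*1000),M[:,2].max())
    H=C[(abs(C[:,0]-.45)<.08)&(abs(C[:,1]+.35)<.06)&(C[:,2]>.03)&(C[:,2]<.09)]
    print("mug low x",H[np.argsort(H[:,0])[:8]])
    T=C[(abs(C[:,0]-.44)<.05)&(abs(C[:,1]+.2)<.05)&(C[:,2]>.05)]
    print("tin",cv2.minEnclosingCircle(T[:,:2].astype(np.float32)*1000),T[:,2].max())
    for y in (-.2,0,.1,.2,.3):
        S=C[(abs(C[:,1]-y)<.01)&(abs(C[:,2])<.01)]
        print("counter y",y,"x",S[:,0].min() if len(S) else None)
    for x in (.45,.5,.55):
        S=C[(abs(C[:,0]-x)<.01)&(C[:,1]>.15)&(C[:,1]<.6)]
        S=S[S[:,1].argsort()];lo=S[S[:,2]<-.02]
        print("sink x",x,lo[:,1].min() if len(lo) else None,lo[:,2].min() if len(lo) else None)
E
python3 b.py
```

```text
scene caddy rim rect 968 ((530.1841430664062, 36.32496643066406), (219.469482421875, 338.5997314453125), 3.529086112976074) [ 0.412 -0.129  0.046] [0.65  0.208 0.056]
lid-z ((529.9782104492188, 34.54304504394531), (220.3823699951172, 338.73907470703125), 3.078425407409668)
mug rim 305 ((535.091796875, -369.5810546875), 81.89441680908203) 0.11379620977512954
mug low x [[ 0.429 -0.343  0.073]
 [ 0.43  -0.347  0.063]
 [ 0.43  -0.349  0.068]
 [ 0.43  -0.344  0.064]
 [ 0.43  -0.348  0.071]
 [ 0.43  -0.341  0.07 ]
 [ 0.43  -0.344  0.067]
 [ 0.43  -0.345  0.073]]
tin ((461.0592041015625, -181.0581817626953), 32.642784118652344) 0.09227927815430803
counter y -0.2 x 0.37660759304757513
counter y 0 x -0.10862191647631278
counter y 0.1 x -0.15027906395977714
counter y 0.2 x 0.37753218547228284
counter y 0.3 x 0.3775769155522192
sink x 0.45 0.22815941502153508 -0.79504469301859
sink x 0.5 0.29718200270461176 -0.6399577025592899
sink x 0.55 0.35626526565280753 -0.6409942957819844
side caddy rim rect 622 ((530.3031005859375, 33.11262512207031), (219.1888885498047, 336.94720458984375), 3.4934444427
[... 165 characters left out ...]
im 187 ((535.4305419921875, -370.0029296875), 79.66642761230469) 0.1141292916684055
mug low x [[ 0.43  -0.348  0.068]
 [ 0.43  -0.345  0.069]
 [ 0.43  -0.348  0.072]
 [ 0.431 -0.345  0.061]
 [ 0.431 -0.349  0.08 ]
 [ 0.431 -0.349  0.059]
 [ 0.431 -0.344  0.072]
 [ 0.431 -0.351  0.068]]
tin ((462.25970458984375, -183.740234375), 33.46951675415039) 0.09178662079219296
counter y -0.2 x 0.3792280290780791
counter y 0 x -0.1387575071632952
counter y 0.1 x -0.14900242502056257
counter y 0.2 x 0.3789492805392327
counter y 0.3 x 0.37872966881830034
sink x 0.45 0.29843199495345885 -0.6440316831065208
sink x 0.5 0.3752421358881497 -0.6417637141383051
sink x 0.55 0.44420541288206966 -0.6432921952653993
```

>>> send_rows:
  commands:
    - {"hand": 1, "xyz": [0.25, -0.25, 0.0], "yaw": 0.09}
    - {"hand": 1, "xyz": [0.1, -0.25, 0.1], "yaw": 0.09}
    - {"hand": 1, "xyz": [0.1, -0.25, 0.1], "yaw": 0.09}
    - {"hand": 1, "xyz": [0.0, -0.25, 0.1], "yaw": 0}
    - {"hand": 1, "xyz": [0.0, -0.25, 0.1], "yaw": 0}

```text
time: 1.5
ee_pos: [0.327, 0.3526, 0.3037]
tcp_rot: [-180.0, -0.0, -180.0]
force: [0.3, -0.2, 0.6]
finger_gap: 0.0119
grip_force: 0.0
```

>>> send_rows:
  commands:
    - {"hand": 1, "xyz": [0.2, -0.25, 0.05], "yaw": 0}
    - {"hand": 1, "xyz": [0.2, -0.25, 0.05], "yaw": 0}
    - {"hand": 1, "xyz": [0.2, -0.25, 0], "yaw": 0}
    - {"hand": 1, "xyz": [0.1, -0.25, 0], "yaw": 0}
    - {"hand": 1, "xyz": [0.05, -0.25, 0], "yaw": 0}

```text
time: 2.0
ee_pos: [0.4491, 0.1412, 0.3188]
tcp_rot: [180.0, 0.0, -179.9]
force: [0.7, -0.6, -0.0]
finger_gap: -0.0
grip_force: 0.0
```

>>> send_rows:
  commands:
    - {"hand": 1, "xyz": [0, -0.2, 0], "yaw": 0}
    - {"hand": 1, "xyz": [0, 0, 0], "yaw": 0}

```text
time: 2.2
ee_pos: [0.4484, 0.097, 0.3191]
tcp_rot: [-179.9, 0.0, 179.6]
force: [0.6, 0.7, -0.0]
finger_gap: -0.0001
grip_force: 0.0
```

```bash
cat > c.py <<'E'
from h import *
import sys
n=sys.argv[1]
s=robot.state();p=camera_params("wrist");im,de=capture("wrist")
cv2.imwrite(f"pics/w{n}.png",im[...,::-1]);np.save(f"w{n}.npy",de)
np.save(f"w{n}C.npy",cloud("wrist",de,p))
print(s["time"],s["ee_pos"],s["tcp_rot"],s["force"],s["finger_gap"],s["grip_force"])
for q in sys.argv[2:]:
    for r in spotter.landmark_of("wrist",q)[:2]:
        u,v=r["location"];print(q,round(r["confidence"],2),np.round([u,v]),atd("wrist",(u,v),de[int(np.clip(v,0,399)),int(np.clip(u,0,639))],p).round(4))
E
python3 c.py 1 caddy leaf_top mug_rim
```

```text
2.2 [0.44836441 0.09702421 0.31913638] [-1.79936271e+02  4.38551877e-02  1.79575881e+02] [ 0.57650562  0.71390034 -0.04470161] -0.00014496822511475058 0.0
leaf_top 0.69 [302. 186.] [0.4778 0.0684 0.0446]
```

View pics/w1.png

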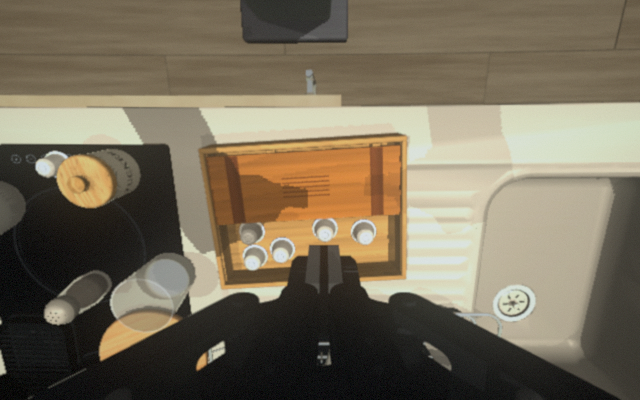

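The wrist view shows the whole caddy: rim corners are about (201,150), (409,135), (407,278) and (221,288). The lid covers the near compartment from row 150 to about row 220, and the mug is off to the left.

```bash
cat > d.py <<'E'
from h import *
np.set_printoptions(precision=4,suppress=True)
p=camera_params("wrist")
for uv in [(201,150),(409,135),(407,278),(221,288)]: print(uv,atz("wrist",uv,.05,p))
print("lid far edge",[atz("wrist",uv,.044,p) for uv in [(243,222),(398,214)]])
C=np.load("w1C.npy")
m=(C[...,2]>.047)&(C[...,2]<.054)&(C[...,0]>.36)&(C[...,0]<.62)&(C[...,1]<.21)&(C[...,1]>-.1)
P=C[m][:,:2];
# template fit of rim rectangle: rim points lie on walls mid-lines +-3.5mm or divider-ish
from scipy.optimize import least_squares
def dist(q):
    c,s=np.cos(q[2]),np.sin(q[2]);D=P-q[:2]
    X=c*D[:,0]+s*D[:,1];Y=-s*D[:,0]+c*D[:,1]
    return np.minimum(np.hypot(np.abs(np.abs(X)-123.5e-3),np.maximum(np.abs(Y)-.093,0)),np.hypot(np.abs(np.abs(Y)-93e-3),np.maximum(np.abs(X)-.1235,0)))
best=None
for x in (.48,.5,.52):
  for y in(.03,.05):
    r=least_squares(dist,[x,y,np.pi/2],loss="soft_l1",f_scale=.002)
    if best is None or r.cost<best.cost: best=r
print(len(P),best.x,np.degrees(best.x[2]),np.median(abs(best.fun)))
for c in ["scene","side"]:
    A=cloud(c,np.load(c+"0.npy")).reshape(-1,3)
    M=A[(np.hypot(A[:,0]-.52,A[:,1]+.35)<.07)&(A[:,2]>.1085)&(A[:,2]<.116)&(A[:,1]>-.42)&(A[:,0]<.585)]
    f=lambda q:np.hypot(M[:,0]-q[0],M[:,1]-q[1])-.0395
    r=least_squares(f,[.51,-.345],loss="soft_l1",f_scale=.002);print(c,"mug",len(M),r.x,np.median(abs(r.fun)))
    H=A[(A[:,0]<r.x[0]-.0*1)&(np.hypot(A[:,0]-r.x[0],A[:,1]-r.x[1])>.048)&(np.hypot(A[:,0]-r.x[0],A[:,1]-r.x[1])<.085)&(A[:,2]>.03)&(A[:,2]<.1)&(A[:,1]<-.29)]
    d=H[:,:2].mean(0)-r.x;print("handle dir deg",np.degrees(np.arctan2(d[1],d[0])),np.hypot(*d),len(H))
E
python3 d.py
```

```text
(201, 150) [ 0.4319 -0.0448  0.05  ]
(409, 135) [0.4134 0.206  0.05  ]
(407, 278) [0.6042 0.2171 0.05  ]
(221, 288) [ 0.6197 -0.036   0.05  ]
lid far edge [array([ 0.5264, -0.0016,  0.044 ]), array([0.515 , 0.2006, 0.044 ])]
3452 [0.518  0.0749 1.6241] 93.05475754820093 0.0018551669110734859
scene mug 132 [ 0.5041 -0.3436] 0.0008676176419900733
handle dir deg -178.72263552605028 0.06482569917474977 112
side mug 74 [ 0.504 -0.347] 0.0006833109713239825
handle dir deg -178.95055408309605 0.06291566295450088 75
```

```bash
cat > e.py <<'E'
from h import *
np.set_printoptions(precision=4,suppress=True)
th=np.radians(93.6);c,s=np.cos(th),np.sin(th)
for n,A in [("w",np.load("w1C.npy").reshape(-1,3))]+[(k,cloud(k,np.load(k+"0.npy")).reshape(-1,3)) for k in("scene","side")]:
    P=A[(A[:,2]>.046)&(A[:,2]<.055)&(A[:,0]>.38)&(A[:,0]<.64)&(A[:,1]<.24)&(A[:,1]>-.065)][:,:2]
    X=c*P[:,0]+s*P[:,1];Y=-s*P[:,0]+c*P[:,1]
    print(n,len(P),"X",np.percentile(X,[.5,2,98,99.5]),"Y",np.percentile(Y,[.5,2,98,99.5]))
q=[.5175,.085,th]
R=np.array([[c,-s],[s,c]])
cs=[[-.127,.0965],[.127,.0965],[.127,-.0965],[-.127,-.0965]]
W=np.array([list(R@np.array(v)+q[:2])+[.05] for v in cs])
im=cv2.imread("pics/w1.png");cv2.polylines(im,[proj("wrist",W).astype(int)],True,(0,255,0),1)
im2=cv2.imread("pics/scene0.png");cv2.polylines(im2,[proj("scene",W).astype(int)],True,(0,255,0),1)
cv2.imwrite("pics/ov.png",np.hstack([im[110:310,150:450],cv2.resize(im2[140:260,190:340],(375,300))[:200]]))
E
python3 e.py
```

```text
w 4389 X [-0.0839 -0.083   0.1682  0.1685] Y [-0.6179 -0.6163 -0.4259 -0.4253]
scene 917 X [-0.0819 -0.0811  0.1692  0.1706] Y [-0.6151 -0.6136 -0.4232 -0.4224]
side 586 X [-0.0869 -0.086   0.1663  0.1673] Y [-0.6161 -0.615  -0.423  -0.4223]
```

View pics/ov.png

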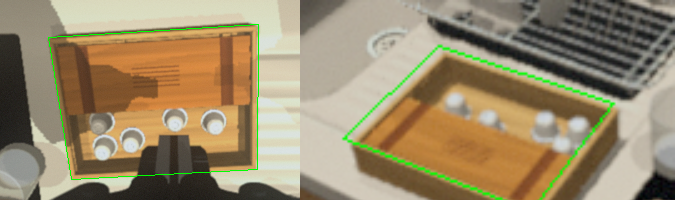

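The overlay fits in the wrist view only because it used camera parameters read later. The clouds with the capture-time pose agree in all three cameras, giving the caddy at (0.518, 0.075), yaw about 93.3°. Next I slide the lid open.

>>> send_rows:
  commands:
    - {"hand": 1, "xyz": [0.1, -0.05, -0.25], "yaw": 0}
    - {"hand": 1, "xyz": [0, 0, -0.25], "yaw": 0}
    - {"hand": 1, "xyz": [0, 0, -0.25], "yaw": 0}
    - {"hand": 1, "xyz": [0, 0, -0.2], "yaw": 0}
    - {"hand": 1, "xyz": [0, 0, -0.1], "yaw": 0}

```text
time: 2.9
ee_pos: [0.464, 0.0952, 0.1095]
tcp_rot: [-179.9, -0.3, -179.8]
force: [0.7, -0.2, 1.0]
finger_gap: 0.0003
grip_force: 0.0
```

```bash
python3 -c "
from h import *
s=robot.state();print(s['time'],s['ee_pos'],s['tcp_rot'],s['qpos'],s['force'])"
```

```text
2.9 [0.46401248 0.09520379 0.10949635] [-179.9262056    -0.27287151 -179.75007173] [-28.11659933  18.08681837  12.83171192 119.78938083  -5.80856061
  42.97749803  78.62666183] [ 0.71563452 -0.17232227  0.96893041]
```

>>> send_rows:
  commands:
    - {"hand": 1, "xyz": [0.05, -0.07, -0.15], "yaw": 0}
    - {"hand": 1, "xyz": [0, 0, 0], "yaw": 0}

```text
time: 3.1
ee_pos: [0.4747, 0.0797, 0.0797]
tcp_rot: [-179.9, -0.3, -179.9]
force: [-0.9, 0.1, 0.2]
finger_gap: -0.0002
grip_force: 0.0
```

>>> send_rows:
  commands:
    - {"hand": 1, "xyz": [0.01, -0.02, -0.1], "yaw": 0}
    - {"hand": 1, "xyz": [0, 0, -0.05], "yaw": 0}
    - {"hand": 1, "xyz": [0, 0, 0], "yaw": 0}

```text
time: 3.4
ee_pos: [0.4774, 0.0769, 0.0525]
tcp_rot: [-180.0, -0.1, -179.9]
force: [-0.4, 0.7, 0.5]
finger_gap: 0.0001
grip_force: 0.0
```

>>> send_rows:
  commands:
    - {"hand": 1, "xyz": [0, 0, -0.05], "yaw": 0}
    - {"hand": 1, "xyz": [0, 0, 0], "yaw": 0}

```text
time: 3.6
ee_pos: [0.48, 0.0769, 0.0441]
tcp_rot: [179.9, 0.2, -179.9]
force: [1.1, 0.2, 1.2]
finger_gap: 0.0002
grip_force: 1.2
```

>>> send_rows:
  commands:
    - {"hand": 1, "xyz": [0, 0, -0.02], "yaw": 0}
    - {"hand": 1, "xyz": [0, 0, 0], "yaw": 0}

```text
time: 3.8
ee_pos: [0.4848, 0.0772, 0.0438]
tcp_rot: [179.8, 0.8, -179.9]
force: [1.5, -1.5, 35.8]
finger_gap: -0.0001
grip_force: 18.1
```

>>> send_rows:
  commands:
    - {"hand": 1, "xyz": [0, 0, 0.012], "yaw": 0}
    - {"hand": 1, "xyz": [0.03, 0.002, 0], "yaw": 0}
    - {"hand": 1, "xyz": [0.05, 0.003, 0], "yaw": 0}

```text
time: 4.1
ee_pos: [0.4964, 0.0777, 0.044]
tcp_rot: [179.9, 0.3, -179.9]
force: [-1.2, -1.5, 17.4]
finger_gap: 0.0
grip_force: 9.0
```

>>> send_rows:
  commands:
    - {"hand": 1, "xyz": [0.1, 0.006, 0], "yaw": 0}
    - {"hand": 1, "xyz": [0.1, 0.006, 0], "yaw": 0}
    - {"hand": 1, "xyz": [0.1, 0.006, 0], "yaw": 0}

```text
time: 4.4
ee_pos: [0.5569, 0.0811, 0.044]
tcp_rot: [179.9, 0.3, -179.9]
force: [-2.0, -1.0, 16.5]
finger_gap: 0.0001
grip_force: 8.3
```

>>> send_rows:
  commands:
    - {"hand": 1, "xyz": [0.08, 0.005, 0], "yaw": 0}
    - {"hand": 1, "xyz": [0.04, 0.003, 0], "yaw": 0}
    - {"hand": 1, "xyz": [0, 0, 0], "yaw": 0}

```text
time: 4.7
ee_pos: [0.5747, 0.0824, 0.0438]
tcp_rot: [180.0, -0.4, -179.9]
force: [-21.8, -2.8, 32.7]
finger_gap: -0.0002
grip_force: 15.8
```

>>> send_rows:
  commands:
    - {"hand": 1, "xyz": [0, 0, 0.2], "yaw": 0}
    - {"hand": 0, "xyz": [-0.1, 0, 0.25], "yaw": 0}
    - {"hand": -0.5, "xyz": [-0.1, 0, 0.25], "yaw": -0.09}
    - {"hand": -0.5, "xyz": [-0.1, 0, 0.25], "yaw": -0.09}
    - {"hand": -0.5, "xyz": [-0.1, 0, 0.2], "yaw": -0.09}

```text
time: 5.2
ee_pos: [0.502, 0.0825, 0.2635]
tcp_rot: [179.9, 0.1, 155.5]
force: [0.8, 0.8, 0.4]
finger_gap: 0.058
grip_force: 0.0
```

>>> send_rows:
  commands:
    - {"hand": -0.5, "xyz": [0, 0, 0], "yaw": -0.09}
    - {"hand": -0.5, "xyz": [0, 0, 0], "yaw": -0.09}
    - {"hand": -0.5, "xyz": [0, 0, 0], "yaw": -0.09}
    - {"hand": -0.5, "xyz": [0, 0, 0], "yaw": -0.09}
    - {"hand": -0.5, "xyz": [0, 0, 0], "yaw": -0.09}

```text
time: 5.7
ee_pos: [0.5024, 0.0826, 0.2612]
tcp_rot: [179.9, -0.0, 115.0]
force: [-0.9, -0.5, 0.6]
finger_gap: 0.064
grip_force: 0.0
```

>>> send_rows:
  commands:
    - {"hand": -0.5, "xyz": [0, 0, 0], "yaw": -0.09}
    - {"hand": -0.5, "xyz": [0, 0, 0], "yaw": -0.09}
    - {"hand": -0.5, "xyz": [0, 0, 0], "yaw": -0.06}
    - {"hand": -0.5, "xyz": [0, 0, 0], "yaw": 0}

```text
time: 6.1
ee_pos: [0.5024, 0.0826, 0.261]
tcp_rot: [180.0, -0.0, 93.6]
force: [-0.5, -0.1, -0.9]
finger_gap: 0.0639
grip_force: 0.0
```

```bash
python3 c.py 2 caddy leaf_top paddle_blade paddle_grip paddle_end mug_rim
```

```text
6.1 [0.50240948 0.08260719 0.26099934] [ 1.79969410e+02 -2.52320033e-02  9.36345278e+01] [-0.48005736 -0.10429591 -0.93951554] 0.06394041311846237 0.0
caddy 0.62 [338. 172.] [0.5187 0.0837 0.0459]
leaf_top 0.6 [376. 181.] [0.5607 0.0765 0.0456]
leaf_top 0.28 [297.  70.] [0.4679 0.187  0.0063]
paddle_blade 0.93 [290. 262.] [ 0.4685 -0.0464  0.0055]
paddle_grip 0.88 [297. 128.] [0.4713 0.1251 0.0248]
paddle_grip 0.54 [299.  71.] [0.4713 0.1836 0.0248]
paddle_end 0.98 [297.  71.] [0.4683 0.1858 0.0076]
paddle_end 0.23 [283. 353.] [ 0.4671 -0.1557  0.041 ]
```

View pics/w2.png

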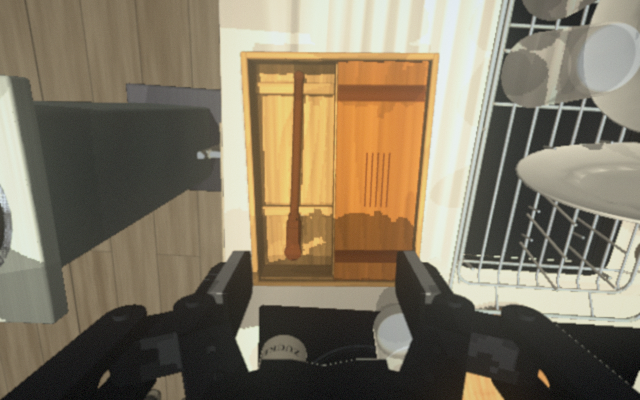

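The lid is fully open (its near edge is on the divider at column ~335). The paddle is visible from its blade at (292,255) to its knob at (297,71), with nothing beside the handle at (297,128).

>>> send_rows:
  commands:
    - {"hand": 0.2, "xyz": [-0.15, 0.2, -0.2], "yaw": -0.04}
    - {"hand": 0.2, "xyz": [0, 0.03, -0.25], "yaw": 0}
    - {"hand": 0.2, "xyz": [0, 0, -0.25], "yaw": 0}
    - {"hand": 0.2, "xyz": [0, 0, -0.25], "yaw": 0}
    - {"hand": 0.2, "xyz": [0, 0, 0], "yaw": 0}

```text
time: 6.95
ee_pos: [0.4747, 0.1181, 0.0745]
tcp_rot: [-179.4, 0.3, 90.1]
force: [-0.4, -1.0, 0.3]
finger_gap: 0.0344
grip_force: 0.0
```

```bash
python3 - <<'E'
from h import *
for n,A in [(k,cloud(k,np.load(k+"0.npy")).reshape(-1,3)) for k in("scene","side")]:
    for y in (0,.05,.1,.15):
        S=A[(abs(A[:,1]-y)<.01)&(A[:,0]>.12)&(A[:,0]<.37)]
        b=[(round(x,2),np.round(np.median(S[abs(S[:,0]-x)<.012][:,2]),2)) for x in np.arange(.12,.37,.03) if (abs(S[:,0]-x)<.012).any()]
        print(n,y,b)
s=robot.state();print(s['ee_pos'],s['tcp_rot'],s['finger_gap'])
E
```

```text
scene 0 [(np.float64(0.12), np.float64(0.0)), (np.float64(0.15), np.float64(0.0)), (np.float64(0.24), np.float64(-0.9)), (np.float64(0.27), np.float64(-0.9)), (np.float64(0.3), np.float64(-0.9)), (np.float64(0.33), np.float64(-0.9)), (np.float64(0.36), np.float64(-0.31))]
scene 0.05 [(np.float64(0.12), np.float64(0.0)), (np.float64(0.15), np.float64(-0.0)), (np.float64(0.21), np.float64(-0.9)), (np.float64(0.24), np.float64(-0.9)), (np.float64(0.27), np.float64(-0.9)), (np.float64(0.3), np.float64(-0.9)), (np.float64(0.33), np.float64(-0.9)), (np.float64(0.36), np.float64(-0.31))]
scene 0.1 [(np.float64(0.12), np.float64(0.62)), (np.float64(0.15), np.float64(-0.0)), (np.float64(0.24), np.float64(-0.9)), (np.float64(0.27), np.float64(-0.9)), (np.float64(0.3), np.float64(-0.9)), (np.float64(0.33), np.float64(-0.9)), (np.float64(0.36), np.float64(-0.36))]
scene 0.15 [(np.float64(0.12), np.float64(0.0)), (np.float64(0.15), np.float64(-0.0)), (np.float64(0.27), np.float64(-0.9)), (np.float64(0.3), np.float64(-0.9)), (np.float64(0.33), np.float64(-0.9)), (np.float64(0.36), np.float64(-0.9)
[... 695 characters left out ...]
64(-0.33))]
side 0.1 [(np.float64(0.12), np.float64(0.64)), (np.float64(0.15), np.float64(-0.0)), (np.float64(0.18), np.float64(-0.9)), (np.float64(0.21), np.float64(-0.9)), (np.float64(0.24), np.float64(-0.9)), (np.float64(0.27), np.float64(-0.9)), (np.float64(0.3), np.float64(-0.9)), (np.float64(0.33), np.float64(-0.9)), (np.float64(0.36), np.float64(-0.33))]
side 0.15 [(np.float64(0.12), np.float64(-0.0)), (np.float64(0.15), np.float64(0.69)), (np.float64(0.27), np.float64(-0.9)), (np.float64(0.3), np.float64(-0.9)), (np.float64(0.33), np.float64(-0.9)), (np.float64(0.36), np.float64(-0.9))]
[0.47471447 0.1180559  0.07448086] [-179.40136159    0.28986754   90.13509082] 0.03442002217271989
```

>>> send_rows:
  commands:
    - {"hand": 0.2, "xyz": [-0.02, 0.06, -0.15], "yaw": 0}
    - {"hand": 0.2, "xyz": [0, 0, -0.1], "yaw": 0}
    - {"hand": 0.2, "xyz": [0, 0, -0.05], "yaw": 0}
    - {"hand": 0.2, "xyz": [0, 0, 0], "yaw": 0}

```text
time: 7.35
ee_pos: [0.4756, 0.1312, 0.0206]
tcp_rot: [180.0, -0.0, 90.1]
force: [-0.1, -0.1, -0.1]
finger_gap: 0.0338
grip_force: 0.0
```

>>> send_rows:
  commands:
    - {"hand": 0.2, "xyz": [-0.02, 0, -0.055], "yaw": 0}
    - {"hand": 0.2, "xyz": [0, 0, 0], "yaw": 0}
    - {"hand": 0.7, "xyz": [0, 0, 0], "yaw": 0}
    - {"hand": 0.76, "xyz": [0, 0, 0], "yaw": 0}
  force: 20

```text
time: 7.75
ee_pos: [0.4714, 0.1314, 0.0094]
tcp_rot: [180.0, -0.0, 90.1]
force: [-0.2, -1.0, -0.4]
finger_gap: 0.0105
grip_force: 0.1
```

>>> send_rows:
  commands:
    - {"hand": 0.775, "xyz": [0, 0, 0], "yaw": 0}
    - {"hand": 0.775, "xyz": [0, 0, 0], "yaw": 0}

```text
time: 7.95
ee_pos: [0.4715, 0.1314, 0.0094]
tcp_rot: [180.0, -0.0, 90.1]
force: [-1.1, -0.3, 6.2]
finger_gap: 0.0096
grip_force: 8.6
```

>>> send_rows:
  commands:
    - {"hand": 0.767, "xyz": [0, 0, 0.01], "yaw": 0}
    - {"hand": 0.767, "xyz": [0, 0, 0], "yaw": 0}

```text
time: 8.15
ee_pos: [0.4712, 0.1314, 0.011]
tcp_rot: [180.0, -0.0, 90.1]
force: [0.7, 0.8, 0.0]
finger_gap: 0.0099
grip_force: 1.6
```

>>> send_rows:
  commands:
    - {"hand": 0.767, "xyz": [0, 0, 0.04], "yaw": 0}
    - {"hand": 0.767, "xyz": [0, 0, 0.05], "yaw": 0}
    - {"hand": 0.767, "xyz": [0, 0, 0.05], "yaw": 0}
    - {"hand": 0.767, "xyz": [0, 0, 0.05], "yaw": 0}
    - {"hand": 0.767, "xyz": [0, 0, 0], "yaw": 0}

```text
time: 8.65
ee_pos: [0.4721, 0.1317, 0.0506]
tcp_rot: [179.9, -0.1, 90.1]
force: [1.2, 0.3, -0.7]
finger_gap: 0.0097
grip_force: 1.6
```

```bash
cat > g.py <<'E'
from h import *
import sys
n=sys.argv[1];np.set_printoptions(precision=4,suppress=True)
s=robot.state();print(s["time"],s["ee_pos"],s["finger_gap"],s["grip_force"])
for c in ["scene","side","wrist"]:
    p=camera_params(c);im,de=capture(c);cv2.imwrite(f"pics/{c}{n}.png",im[...,::-1])
    C=cloud(c,de,p);np.save(f"{c}{n}C.npy",C)
    for q in ["paddle_blade","paddle_grip","paddle_end"]+sys.argv[2:]:
        for r in spotter.landmark_of(c,q)[:1]:
            u,v=r["location"];print(c,q,round(r["confidence"],2),np.round([u,v]),C[int(np.clip(v,0,399)),int(np.clip(u,0,639))])
E
python3 g.py 3
```

```text
8.65 [0.4721 0.1317 0.0506] 0.009748811799347765 1.5820610336959362
scene paddle_blade 0.62 [287. 222.] [ 0.4416 -0.0534  0.05  ]
scene paddle_grip 0.77 [240. 188.] [0.4612 0.1211 0.0797]
side paddle_blade 0.75 [285. 230.] [ 0.4759 -0.023   0.0145]
side paddle_grip 0.6 [246. 201.] [0.4642 0.1193 0.0615]
wrist paddle_grip 0.93 [322. 283.] [0.4706 0.129  0.0643]
wrist paddle_end 0.72 [323. 160.] [0.4715 0.1826 0.0764]
```

Controlled light grip works: the blade stays on the floor (z≈0.015) while the handle rises, so the paddle pivots. I continue along the arc.

>>> send_rows:
  commands:
    - {"hand": 0.767, "xyz": [0, -0.025, 0.07], "yaw": 0}
    - {"hand": 0.767, "xyz": [0, -0.03, 0.07], "yaw": 0}
    - {"hand": 0.767, "xyz": [0, -0.04, 0.064], "yaw": 0}
    - {"hand": 0.767, "xyz": [0, -0.045, 0.064], "yaw": 0}
    - {"hand": 0.767, "xyz": [0, -0.05, 0.055], "yaw": 0}

```text
time: 9.75
ee_pos: [0.4714, 0.0925, 0.1151]
tcp_rot: [179.9, -0.0, 90.1]
force: [-1.0, 0.0, -0.2]
finger_gap: 0.0094
grip_force: 1.6
```

>>> send_rows:
  commands:
    - {"hand": 0.767, "xyz": [0, -0.057, 0.055], "yaw": 0}
    - {"hand": 0.767, "xyz": [0, -0.06, 0.047], "yaw": 0}
    - {"hand": 0.767, "xyz": [0, -0.06, 0.04], "yaw": 0}
    - {"hand": 0.767, "xyz": [0, 0, 0], "yaw": 0}
    - {"hand": 0.767, "xyz": [0, 0, 0], "yaw": 0}

```text
time: 10.25
ee_pos: [0.4711, 0.0578, 0.1418]
tcp_rot: [180.0, -0.0, 90.0]
force: [0.0, 0.2, -0.2]
finger_gap: 0.0104
grip_force: 1.7
```

```bash
python3 g.py 4; python3 -c "
import cv2,numpy as np
a=cv2.imread('pics/scene4.png')[110:260,170:330];b=cv2.imread('pics/side4.png')[110:260,170:330]
cv2.imwrite('pics/c4.png',cv2.resize(np.hstack([a,b]),None,fx=2.4,fy=2.4))"
```

```text
10.25 [0.4711 0.0578 0.1418] 0.01036900194527694 1.7461343295872211
scene paddle_blade 0.82 [291. 224.] [ 0.4582 -0.0506  0.0287]
scene paddle_grip 0.72 [257. 174.] [0.4626 0.0458 0.1616]
side paddle_blade 0.6 [288. 233.] [ 0.4521 -0.0536  0.0513]
side paddle_grip 0.62 [260. 195.] [0.4608 0.0454 0.1578]
wrist paddle_blade 0.91 [320. 302.] [ 0.4686 -0.0101  0.0689]
wrist paddle_grip 0.86 [320. 272.] [0.4702 0.0704 0.1753]
wrist paddle_end 0.76 [324. 237.] [0.4719 0.0914 0.1949]
```

View pics/c4.png

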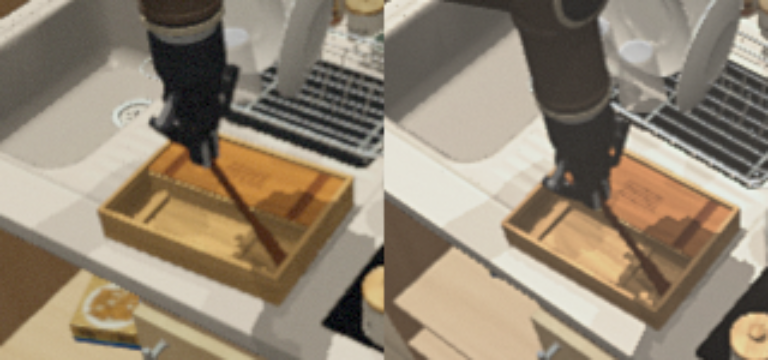

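The paddle tilts about 52° with its blade tip against the compartment's right wall (crop at ~(278,262)) and its handle in the fingertips. I move towards that wall to steepen it, then grip firmly.

>>> send_rows:
  commands:
    - {"hand": 0.767, "xyz": [0, -0.04, 0.02], "yaw": 0}
    - {"hand": 0.767, "xyz": [0, -0.04, 0.02], "yaw": 0}
    - {"hand": 0.767, "xyz": [0, -0.04, 0.02], "yaw": 0}
    - {"hand": 0.767, "xyz": [0, 0, 0], "yaw": 0}
    - {"hand": 1, "xyz": [0, 0, 0], "yaw": 0}
  force: 20

```text
time: 11.35
ee_pos: [0.4712, 0.0336, 0.1541]
tcp_rot: [180.0, -0.0, 90.0]
force: [-0.7, 0.6, 0.5]
finger_gap: 0.0097
grip_force: 20.6
```

>>> send_rows:
  commands:
    - {"hand": 1, "xyz": [0, 0, 0.1], "yaw": 0}
    - {"hand": 1, "xyz": [0, 0.1, 0.25], "yaw": 0}
    - {"hand": 1, "xyz": [0, 0, 0.25], "yaw": 0}
    - {"hand": 1, "xyz": [0, 0, 0.1], "yaw": 0}
    - {"hand": 1, "xyz": [0, 0, 0], "yaw": 0}

```text
time: 11.85
ee_pos: [0.4726, 0.0532, 0.2933]
tcp_rot: [179.7, -0.1, 90.1]
force: [-0.3, 0.1, -0.4]
finger_gap: 0.0095
grip_force: 20.7
```

```bash
python3 g.py 5
```

```text
11.85 [0.4726 0.0532 0.2933] 0.009508438980436431 20.654031336307526
scene paddle_blade 0.78 [280. 188.] [0.5501 0.0439 0.0439]
scene paddle_grip 0.69 [251. 127.] [0.462  0.0412 0.3079]
side paddle_blade 0.67 [425. 269.] [ 0.5978 -0.4377  0.0342]
side paddle_grip 0.52 [251. 160.] [0.4553 0.0441 0.307 ]
wrist paddle_end 0.61 [322. 260.] [0.4709 0.0807 0.3472]
```

```bash
python3 - <<'E'
from h import *
np.set_printoptions(precision=4,suppress=True)
# dark-wood points in scene/side clouds near plane x=.471 hanging below the fingers
for c in ["scene","side"]:
    C=np.load(f"{c}5C.npy");im=cv2.imread(f"pics/{c}5.png").astype(int)
    m=(abs(C[...,0]-.468)<.025)&(C[...,1]>-.12)&(C[...,1]<.15)&(C[...,2]>.1)&(C[...,2]<.285)
    P=C[m][:,1:];print(c,len(P),P.min(0),P.max(0))
    i=P[:,1].argmin();print("lowest",P[i])
    l=cv2.fitLine(P.astype(np.float32),cv2.DIST_HUBER,0,.01,.01).ravel();print("angle",np.degrees(np.arctan2(abs(l[1]),abs(l[0]))),l)
    o,d,_,_=ray(c,{"scene":(280,188),"side":(275,200)}[c]);k=(.471-o[0])/d[0];print("ray at plane",o+k*d)
E
cd .;python3 -c "
import cv2,numpy as np
a=cv2.imread('pics/scene5.png')[90:240,190:350];b=cv2.imread('pics/side5.png')[90:240,190:350]
cv2.imwrite('pics/c5.png',cv2.resize(np.hstack([a,b]),None,fx=2.4,fy=2.4))"
```

```text
scene 282 [-0.0229  0.1591] [0.0496 0.2845]
lowest [-0.0229  0.1591]
angle 62.384064 [0.4635 0.8861 0.0197 0.241 ]
ray at plane [ 0.471  -0.0188  0.1344]
side 234 [-0.0281  0.1531] [0.0451 0.2847]
lowest [-0.0254  0.1531]
angle 62.396717 [0.4633 0.8862 0.0056 0.2149]
ray at plane [ 0.471  -0.0056  0.158 ]
```

>>> send_rows:
  commands:
    - {"hand": 1, "xyz": [0, -0.2, 0.05], "yaw": -0.09}
    - {"hand": 1, "xyz": [0, -0.25, 0], "yaw": -0.09}
    - {"hand": 1, "xyz": [0, -0.25, 0], "yaw": -0.09}
    - {"hand": 1, "xyz": [0, -0.25, 0], "yaw": -0.09}
    - {"hand": 1, "xyz": [0, -0.25, 0], "yaw": -0.09}

```text
time: 12.95
ee_pos: [0.4708, -0.1894, 0.3006]
tcp_rot: [180.0, -0.0, 49.3]
force: [0.1, -0.1, -0.2]
finger_gap: 0.0095
grip_force: 20.6
```

>>> send_rows:
  commands:
    - {"hand": 1, "xyz": [0.08, -0.22, 0], "yaw": -0.09}
    - {"hand": 1, "xyz": [0.1, -0.22, 0], "yaw": -0.09}
    - {"hand": 1, "xyz": [0.1, -0.15, 0], "yaw": -0.09}
    - {"hand": 1, "xyz": [0.1, -0.1, 0], "yaw": -0.09}
    - {"hand": 1, "xyz": [0.1, -0.05, 0], "yaw": -0.09}

```text
time: 13.45
ee_pos: [0.5671, -0.3381, 0.2998]
tcp_rot: [179.9, 0.1, 8.6]
force: [-0.1, 0.8, 0.3]
finger_gap: 0.009
grip_force: 20.6
```

>>> send_rows:
  commands:
    - {"hand": 1, "xyz": [0, 0, 0], "yaw": -0.09}
    - {"hand": 1, "xyz": [0, 0, 0], "yaw": 0}

```text
time: 13.65
ee_pos: [0.5673, -0.3357, 0.2992]
tcp_rot: [180.0, 0.1, 0.9]
force: [-0.9, -0.1, -0.3]
finger_gap: 0.0099
grip_force: 20.6
```

```bash
python3 c.py 6 mug_rim mug paddle_end; python3 - <<'E'
from h import *
from scipy.optimize import least_squares
C=np.load("w6C.npy").reshape(-1,3)
M=C[(np.hypot(C[:,0]-.504,C[:,1]+.345)<.055)&(C[:,2]>.108)&(C[:,2]<.115)]
print(len(M),M.min(0) if len(M) else 0,M.max(0) if len(M) else 0)
if len(M)>20:
    r=least_squares(lambda q:np.hypot(M[:,0]-q[0],M[:,1]-q[1])-.0395,[.504,-.345],loss="soft_l1",f_scale=.002);print(r.x,np.median(abs(r.fun)))
E
```

```text
13.65 [ 0.56731344 -0.33574222  0.2991669 ] [1.79959601e+02 1.21643464e-01 8.57264441e-01] [-0.93932095 -0.12815784 -0.32616762] 0.009892930213779858 20.646498799324036
mug_rim 0.72 [327. 238.] [ 0.4714 -0.3429  0.0328]
paddle_end 0.79 [321. 263.] [ 0.5966 -0.3354  0.3568]
455 [ 0.48477135 -0.38562733  0.10802645] [ 0.54693662 -0.30539865  0.11333011]
[ 0.50650392 -0.34561515] 0.0007285177533317005
```

>>> send_rows:
  commands:
    - {"hand": 1, "xyz": [0.01, -0.05, 0], "yaw": -0.01}
    - {"hand": 1, "xyz": [0, 0, -0.1], "yaw": 0}
    - {"hand": 1, "xyz": [0, 0, -0.15], "yaw": 0}
    - {"hand": 1, "xyz": [0, 0, -0.15], "yaw": 0}
    - {"hand": 1, "xyz": [0, 0, 0], "yaw": 0}

```text
time: 14.35
ee_pos: [0.5676, -0.3442, 0.2167]
tcp_rot: [-179.8, 0.3, 0.1]
force: [-0.6, -0.0, -0.8]
finger_gap: 0.0094
grip_force: 20.6
```

```bash
python3 g.py 7 mug_rim;python3 -c "
import cv2,numpy as np
a=cv2.imread('pics/scene7.png')[150:290,320:470];b=cv2.imread('pics/side7.png')[170:310,300:450]
cv2.imwrite('pics/c7.png',cv2.resize(np.hstack([a,b]),None,fx=2.6,fy=2.6))"
```

```text
14.35 [ 0.5676 -0.3442  0.2167] 0.009366009939332969 20.599689781665802
scene paddle_blade 0.56 [400. 246.] [ 0.4671 -0.3536  0.1047]
scene paddle_grip 0.62 [418. 183.] [ 0.5622 -0.345   0.2237]
scene paddle_end 0.96 [426. 160.] [ 0.5492 -0.3525  0.3045]
scene mug_rim 0.75 [401. 230.] [ 0.5073 -0.3392  0.1131]
side paddle_blade 0.61 [382. 271.] [ 0.5256 -0.3384  0.0162]
side paddle_grip 0.7 [405. 223.] [ 0.5654 -0.3499  0.235 ]
side paddle_end 0.74 [403. 224.] [ 0.5649 -0.346   0.2276]
side mug_rim 0.81 [381. 257.] [ 0.535  -0.3222  0.0691]
wrist paddle_end 0.89 [322. 263.] [ 0.5986 -0.3461  0.2793]
wrist mug_rim 0.96 [318. 274.] [ 0.5959 -0.345   0.2798]
```

View pics/c7.png

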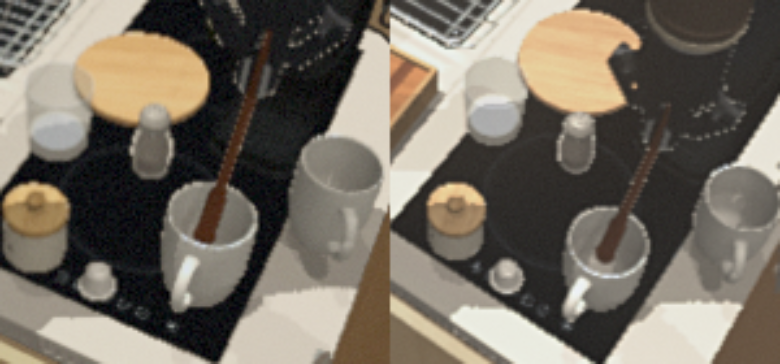

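The blade (left crop at ~(207,235)) is inside the mug's mouth, with the handle rising away from the robot and the mug's handle free. I lower further.

>>> send_rows:
  commands:
    - {"hand": 1, "xyz": [0, 0, -0.1], "yaw": 0}
    - {"hand": 1, "xyz": [0, 0, -0.08], "yaw": 0}
    - {"hand": 1, "xyz": [0, 0, 0], "yaw": 0}

```text
time: 15.4
ee_pos: [0.5681, -0.3443, 0.1815]
tcp_rot: [-179.9, 0.2, 0.1]
force: [-0.5, 0.5, -0.7]
finger_gap: 0.0097
grip_force: 20.7
```

>>> send_rows:
  commands:
    - {"hand": 1, "xyz": [-0.01, 0, -0.04], "yaw": 0}
    - {"hand": 1, "xyz": [0, 0, -0.03], "yaw": 0}
    - {"hand": 1, "xyz": [0, 0, 0], "yaw": 0}

```text
time: 15.7
ee_pos: [0.5668, -0.3453, 0.1696]
tcp_rot: [-180.0, 0.0, 0.1]
force: [0.2, -0.1, -1.3]
finger_gap: 0.0098
grip_force: 20.6
```

>>> send_rows:
  commands:
    - {"hand": 1, "xyz": [0, 0, -0.025], "yaw": 0}
    - {"hand": 1, "xyz": [0, 0, 0], "yaw": 0}
    - {"hand": 0.3, "xyz": [0, 0, 0], "yaw": 0}
    - {"hand": 0.3, "xyz": [0, 0, 0], "yaw": 0}
    - {"hand": 0.3, "xyz": [0, 0, 0], "yaw": 0}

```text
time: 16.2
ee_pos: [0.5672, -0.3456, 0.1655]
tcp_rot: [180.0, -0.0, 0.1]
force: [0.2, -0.7, -0.7]
finger_gap: 0.0296
grip_force: 0.0
```

```bash
python3 g.py 8;python3 -c "
import cv2,numpy as np
a=cv2.imread('pics/scene8.png')[150:290,320:470];b=cv2.imread('pics/side8.png')[170:310,300:450]
cv2.imwrite('pics/c8.png',cv2.resize(np.hstack([a,b]),None,fx=2.6,fy=2.6))"
```

```text
16.2 [ 0.5672 -0.3456  0.1655] 0.029624467743227245 0.0
scene paddle_grip 0.84 [412. 202.] [ 0.5612 -0.3416  0.1623]
scene paddle_end 0.54 [422. 182.] [ 0.5541 -0.3542  0.24  ]
side paddle_blade 0.49 [376. 283.] [ 0.4633 -0.3526  0.0702]
side paddle_grip 0.82 [396. 240.] [ 0.5565 -0.3435  0.1538]
side paddle_end 0.6 [406. 221.] [ 0.5487 -0.3553  0.2692]
wrist paddle_end 0.64 [326. 257.] [ 0.5928 -0.3469  0.2112]
```

View pics/c8.png

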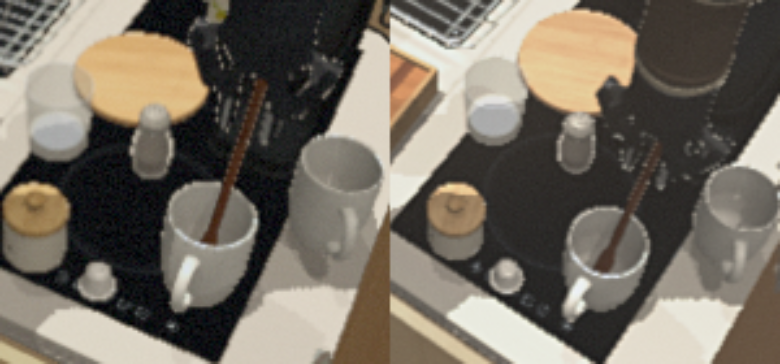

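Released: the paddle leans on the far rim, with the mug's handle (left crop ~(185,290)) free. I withdraw straight up and then return to the lid.

>>> send_rows:
  commands:
    - {"hand": 0.1, "xyz": [0, 0, 0.1], "yaw": 0}
    - {"hand": 0.1, "xyz": [0, 0, 0.15], "yaw": 0}
    - {"hand": 0.1, "xyz": [0, 0, 0.2], "yaw": 0}
    - {"hand": 0.1, "xyz": [0, 0, 0.2], "yaw": 0}
    - {"hand": 0.1, "xyz": [0, 0, 0], "yaw": 0}

```text
time: 17.3
ee_pos: [0.5683, -0.3477, 0.3012]
tcp_rot: [179.7, -0.4, 0.1]
force: [0.3, -0.2, -0.2]
finger_gap: 0.0382
grip_force: 0.0
```

>>> send_rows:
  commands:
    - {"hand": 1, "xyz": [0, 0.2, 0], "yaw": 0}
    - {"hand": 1, "xyz": [0, 0.25, 0], "yaw": 0}
    - {"hand": 1, "xyz": [0, 0.25, 0], "yaw": 0}
    - {"hand": 1, "xyz": [0, 0.25, 0], "yaw": 0}
    - {"hand": 1, "xyz": [0, 0.25, 0], "yaw": 0}

```text
time: 17.8
ee_pos: [0.5666, -0.1035, 0.2948]
tcp_rot: [-180.0, 0.0, 0.1]
force: [0.1, 0.4, 0.2]
finger_gap: -0.0003
grip_force: 0.0
```

>>> send_rows:
  commands:
    - {"hand": 1, "xyz": [0, 0.25, 0], "yaw": 0}
    - {"hand": 1, "xyz": [0, 0.25, 0], "yaw": 0}
    - {"hand": 1, "xyz": [0, 0.25, -0.1], "yaw": 0}
    - {"hand": 1, "xyz": [0, 0.15, -0.2], "yaw": 0}
    - {"hand": 1, "xyz": [0, 0, 0], "yaw": 0}

```text
time: 18.3
ee_pos: [0.564, 0.0776, 0.2314]
tcp_rot: [-180.0, 0.5, 0.6]
force: [-1.3, -0.1, 0.6]
finger_gap: 0.0
grip_force: 0.0
```

```bash
python3 g.py 9 mug_rim leaf_top | grep -v wrist; python3 -c "
from h import *
print(camera_params('wrist')['tvec'])"
```

```text
18.3 [0.564  0.0776 0.2314] 4.839623219152037e-05 0.0
scene paddle_blade 0.31 [357. 256.] [ 0.4435 -0.2614  0.0341]
scene paddle_grip 0.86 [415. 203.] [ 0.5629 -0.3459  0.163 ]
scene paddle_end 0.73 [422. 180.] [ 0.5899 -0.3451  0.2119]
scene mug_rim 0.78 [400. 230.] [ 0.54   -0.3298  0.0755]
scene leaf_top 0.92 [273. 181.] [0.5698 0.0871 0.042 ]
side paddle_blade 0.63 [337. 215.] [ 0.5809 -0.1448  0.0709]
side paddle_grip 0.84 [393. 240.] [ 0.6453 -0.3112  0.0055]
side paddle_end 0.84 [408. 220.] [ 0.727  -0.3126  0.0178]
side mug_rim 0.94 [381. 259.] [ 0.5366 -0.3259  0.0589]
side leaf_top 0.64 [276. 192.] [0.5561 0.0809 0.0394]
[0.0698248  0.50804236 0.54211732]
```

>>> send_rows:
  commands:
    - {"hand": 1, "xyz": [0.0, 0, -0.25], "yaw": 0}
    - {"hand": 1, "xyz": [0, 0, -0.25], "yaw": 0}
    - {"hand": 1, "xyz": [0, 0, -0.2], "yaw": 0}
    - {"hand": 1, "xyz": [0, 0, -0.1], "yaw": 0}
    - {"hand": 1, "xyz": [0, 0, 0], "yaw": 0}

```text
time: 19.7
ee_pos: [0.5651, 0.0707, 0.0739]
tcp_rot: [179.9, 0.3, 0.1]
force: [-0.0, -0.0, 0.2]
finger_gap: 0.0001
grip_force: 0.0
```

>>> send_rows:
  commands:
    - {"hand": 1, "xyz": [0.02, 0.03, -0.1], "yaw": 0}
    - {"hand": 1, "xyz": [0, 0, -0.025], "yaw": 0}
    - {"hand": 1, "xyz": [0, 0, 0], "yaw": 0}

```text
time: 20.0
ee_pos: [0.5712, 0.0769, 0.0522]
tcp_rot: [180.0, 0.0, 0.1]
force: [-0.3, 0.2, -0.2]
finger_gap: -0.0
grip_force: 0.0
```

>>> send_rows:
  commands:
    - {"hand": 1, "xyz": [0, 0, -0.05], "yaw": 0}
    - {"hand": 1, "xyz": [0, 0, -0.006], "yaw": 0}
    - {"hand": 1, "xyz": [0, 0, 0], "yaw": 0}

```text
time: 20.3
ee_pos: [0.5727, 0.0767, 0.0439]
tcp_rot: [-179.8, -0.2, 0.0]
force: [-7.8, -0.5, 28.2]
finger_gap: -0.0004
grip_force: 14.2
```

>>> send_rows:
  commands:
    - {"hand": 1, "xyz": [0, 0, 0.007], "yaw": 0}
    - {"hand": 1, "xyz": [-0.03, -0.002, 0], "yaw": 0}
    - {"hand": 1, "xyz": [-0.06, -0.003, 0], "yaw": 0}
    - {"hand": 1, "xyz": [-0.1, -0.006, 0], "yaw": 0}

```text
time: 20.7
ee_pos: [0.5363, 0.0747, 0.044]
tcp_rot: [-179.9, -0.4, 0.1]
force: [0.6, 1.4, 16.3]
finger_gap: 0.0
grip_force: 8.1
```

>>> send_rows:
  commands:
    - {"hand": 1, "xyz": [-0.1, -0.006, 0], "yaw": 0}
    - {"hand": 1, "xyz": [-0.1, -0.006, 0], "yaw": 0}
    - {"hand": 1, "xyz": [-0.05, -0.003, 0], "yaw": 0}
    - {"hand": 1, "xyz": [0, 0, 0], "yaw": 0}

```text
time: 21.1
ee_pos: [0.4843, 0.072, 0.044]
tcp_rot: [-179.9, -0.3, 0.0]
force: [-2.4, 0.4, 17.0]
finger_gap: 0.0001
grip_force: 8.5
```

>>> send_rows:
  commands:
    - {"hand": 1, "xyz": [-0.03, -0.002, 0], "yaw": 0}
    - {"hand": 1, "xyz": [-0.02, 0, 0], "yaw": 0}
    - {"hand": 1, "xyz": [0, 0, 0], "yaw": 0}

```text
time: 21.4
ee_pos: [0.4767, 0.0714, 0.044]
tcp_rot: [-179.9, -0.5, 0.0]
force: [4.2, 0.1, 12.2]
finger_gap: -0.0003
grip_force: 6.3
```

>>> send_rows:
  commands:
    - {"hand": 1, "xyz": [-0.03, 0, 0], "yaw": 0}
    - {"hand": 1, "xyz": [0, 0, 0], "yaw": 0}

```text
time: 21.6
ee_pos: [0.4709, 0.0714, 0.044]
tcp_rot: [-179.9, -0.5, 0.0]
force: [5.3, 1.1, 12.1]
finger_gap: 0.0
grip_force: 6.0
```

>>> send_rows:
  commands:
    - {"hand": 1, "xyz": [0.02, 0, 0.1], "yaw": 0}
    - {"hand": 1, "xyz": [0.05, 0, 0.2], "yaw": 0}
    - {"hand": 1, "xyz": [0.1, 0.1, 0.25], "yaw": 0}
    - {"hand": 1, "xyz": [0.1, 0.2, 0.25], "yaw": 0}
    - {"hand": 1, "xyz": [0.1, 0.2, 0.1], "yaw": 0}

```text
time: 22.1
ee_pos: [0.5349, 0.1577, 0.2067]
tcp_rot: [-179.9, -0.2, -0.1]
force: [0.7, 0.0, 0.0]
finger_gap: 0.0
grip_force: 0.0
```

>>> send_rows:
  commands:
    - {"hand": 1, "xyz": [0, 0.2, 0.1], "yaw": 0}
    - {"hand": 1, "xyz": [0, 0.2, 0], "yaw": 0}
    - {"hand": 1, "xyz": [0, 0, 0], "yaw": 0}

```text
time: 22.4
ee_pos: [0.5326, 0.2456, 0.2226]
tcp_rot: [-179.9, -0.0, 0.6]
force: [0.5, 0.5, -0.6]
finger_gap: 0.0004
grip_force: 0.0
```

```bash
python3 g.py 10 mug_rim leaf_top|grep -v wrist; python3 - <<'E'
from h import *
import numpy as np
th=np.radians(93.3);c,s=np.cos(th),np.sin(th)
for k in("scene","side"):
    A=np.load(f"{k}10C.npy").reshape(-1,3);D=A[:,:2]-[.518,.075];X=c*D[:,0]+s*D[:,1];Y=-s*D[:,0]+c*D[:,1]
    m=(abs(X)<.11)&(abs(Y)<.085)&(A[:,2]>.038)&(A[:,2]<.047)
    for x0 in(-.08,0,.08):
        q=Y[m&(abs(X-x0)<.03)];print(k,x0,np.percentile(q,[1,5,95,99]).round(4))
a=cv2.imread('pics/scene10.png')[140:290,190:470];b=cv2.imread('pics/side10.png')[160:310,190:470]
cv2.imwrite('pics/c10.png',cv2.resize(np.vstack([a,b]),None,fx=2,fy=2))
E
```

```text
22.4 [0.5326 0.2456 0.2226] 0.00035816010054572317 0.0
scene paddle_grip 0.76 [415. 202.] [ 0.5627 -0.346   0.1631]
scene paddle_end 0.56 [421. 180.] [ 0.5916 -0.3448  0.2105]
scene mug_rim 0.75 [401. 229.] [ 0.5438 -0.3328  0.081 ]
scene leaf_top 0.73 [255. 199.] [0.4719 0.081  0.0464]
side paddle_blade 0.49 [374. 280.] [ 0.454  -0.3457  0.0966]
side paddle_grip 0.66 [395. 239.] [ 0.6504 -0.3148  0.0082]
side paddle_end 0.83 [406. 220.] [ 0.5895 -0.3468  0.2115]
side mug_rim 0.6 [380. 258.] [ 0.5333 -0.3207  0.0641]
side leaf_top 0.85 [262. 211.] [0.4768 0.0677 0.0407]
scene -0.08 [-0.0777  0.0053  0.0814  0.0845]
scene 0 [-0.0831  0.0057  0.0819  0.0839]
scene 0.08 [0.0031 0.0067 0.0802 0.0837]
side -0.08 [0.0021 0.0058 0.081  0.0841]
side 0 [0.0022 0.0063 0.0806 0.0845]
side 0.08 [0.0013 0.0055 0.0805 0.0834]
```

View pics/c10.png

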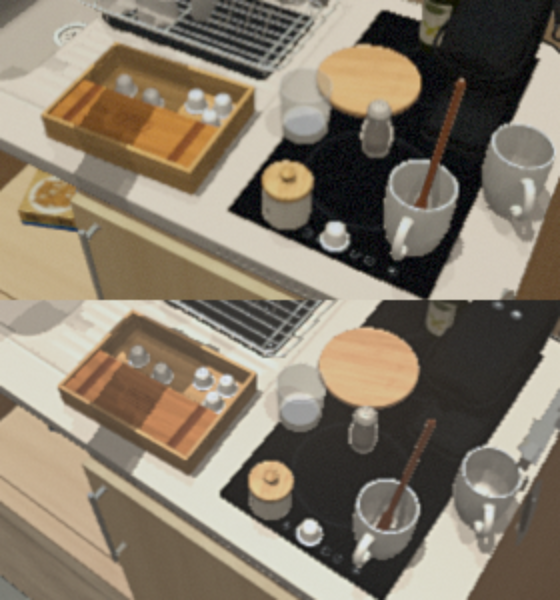

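The final picture shows the lid shut, with its far edge at caddy y ≈ 2 mm as it should be. The paddle leans on the far side of the mug's rim, and everything else is unmoved.

```bash
python3 -c "
from plant import robot
print(robot.sign_off())"
```

```text
the job is handed in; nothing more can be done
None
```

The paddle stands blade down in the mug, leaning on the side of the rim away from the mug's handle. The lid is shut, nothing else looked disturbed in the last pictures, and the job was handed in at about 22.5 s; no verdict was returned.

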